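# Set up the seedling under its cloche

## Task

Set the seedling up on the blue tile that is clipped to the edge of the sill, adding one piece at a time from the bottom up: the terracotta saucer in the middle of the tile, then the white-rimmed clay pot inside the saucer, then the black pot with the seedling inside the clay pot, and last the glass cloche over the seedling, its foot standing on the clay pot's rim. Each piece should end up upright and centred on the one below; clay and glass break, so set them down rather than drop them. Leave the tin, the two dreidels and the trowel where they are.

Things in the scene. Friction and masses are not known exactly. Their poses are not given: they have to be found in the camera images.
- tile_mid (a point): The target: flat blue glazed tile, 200 (x) by 150 (y) by 8 mm thick, lying fixed on the sill (sill top is z = 0), held by a steel spring clip at the middle of its far (+x) edge. It lies somewhere along the sill's far edge, sides along x and y. The point is the centre of its top face; the clip covers only the outermost 25 mm of the far end.
- saucer_mid (a point): Loose terracotta saucer, a round dish 15 mm high: outside 65 mm across at the foot, 69 mm at the rim, wall 4 mm; inner floor 5 mm above its underside, 57 mm wide. 90 g. The point is its centre, half-way up (7.5 mm above its underside); z up.
- pot_mid (a point): Loose empty terracotta pot with a white rim, 52 mm high, 170 g. Foot 48 mm across; rim band a plain ring 67 mm across, from 38 to 52 mm above the underside: take it there from above. Mouth 54 mm wide, inside narrowing to 46 mm under the band and 38 mm at the floor, which is 6 mm thick. The point is its centre, half-way up (26 mm above the underside); z up.
- seedling_mid (a point): Loose black plastic pot, filled, with a small green seedling (leaves to 20 mm above the rim, no contact), 66 mm high, 80 g. Foot 30 mm across, 40 mm just under the rim band; the band is 44 mm across, the top 15 mm: grip it there. Standing in the clay pot its rim is 20 mm above the clay rim. The point is its centre, half-way up (33 mm above the underside); z up.
- cloche_knob (a point): Loose clear glass cloche (bell, open below) with a steel foot ring and a wooden knob on top, 78 mm high in all, 130 g. Glass 65 mm across outside, 58 mm inside, dome top at 55 mm. The knob is an upright cylinder 20 mm across, from 56 to 78 mm above the foot: grip it there. The point is the knob's centre, 67 mm above the foot; z up.
- tin_mid (a point): Bystander, loose: silver aluminium tin with a lid, 61 mm across, 45 mm high. The point is its centre. Leave it where it is.
- dreidel_blue_mid (a point): Bystander, loose: blue plastic dreidel lying on its side, a 30 mm cube with a point along its +x (to 33 mm from the centre) and a thin stem along its -x (to 35 mm). The point is the cube's centre. Leave it where it is.
- dreidel_yellow_mid (a point): Bystander, loose: yellow plastic dreidel, same size and shape, lying on its side. The point is the cube's centre. Leave it where it is.
- trowel_mid (a point): Bystander, loose: hand trowel lying on the robot's right, 270 mm long along its own x, wooden handle to -x, steel blade 50 mm wide to +x, up to 27 mm high. The point is near its middle, 12 mm above the sill. Leave it where it is.
Not all that is in view belongs to the job. What is shaped like the part that bears cloche_knob but yellow is not meant.

How it is judged:
On the way, in this order (a step that is already met when the one before it is completed fails the run):
1. the saucer stands in the middle of the tile, let go (horizontal distance between saucer_mid and tile_mid below 0.015 m and z of saucer_mid in the frame of tile_mid between 0.004 and 0.011 m and angle between saucer_mid's own z axis and vertical below 0.08 rad and linear speed of saucer below 0.02 m/s and contact force between the fingers and saucer below 0.1 N), for 0.2 s.
2. the clay pot stands inside the saucer on the tile, let go (all of step 1 and horizontal distance between pot_mid and saucer_mid below 0.01 m and z of pot_mid in the frame of saucer_mid between 0.02 and 0.027 m and angle between pot_mid's own z axis and vertical below 0.08 rad and linear speed of pot below 0.02 m/s and contact force between the fingers and pot below 0.1 N), for 0.2 s.
3. the seedling's black pot stands inside the clay pot, let go (all of step 2 and horizontal distance between seedling_mid and pot_mid below 0.008 m and z of seedling_mid in the frame of pot_mid between 0.009 and 0.017 m and angle between seedling_mid's own z axis and vertical below 0.08 rad and linear speed of seedling below 0.02 m/s and contact force between the fingers and seedling below 0.1 N), for 0.2 s.
At the end, for the whole second after the job is handed in: Saucer flat on the tile within 15 mm of its middle; clay pot on the saucer floor, within 10 mm of centre; black pot on the clay pot floor, within 8 mm; cloche on the clay rim, within 10 mm; all upright (0.08 rad), let go, at rest; tin, dreidels and trowel within 20 mm of where they began (all of step 3 and horizontal distance between cloche_knob and pot_mid below 0.01 m and z of cloche_knob in the frame of pot_mid between 0.089 and 0.097 m and angle between cloche_knob's own z axis and vertical below 0.08 rad and linear speed of cloche below 0.02 m/s and contact force between the fingers and cloche below 0.1 N and distance of each of tin_mid, dreidel_blue_mid, dreidel_yellow_mid, trowel_mid from where it was at the start of the episode below 0.02 m); the robot touches nothing.
It fails at once if a bystander (tin, dreidel or trowel) is pushed more than 20 mm (distance of any of tin_mid, dreidel_blue_mid, dreidel_yellow_mid, trowel_mid from where it was at the start of the episode above 0.02 m).
It fails at once if the saucer, clay pot or cloche is dropped (falls freely from more than about 18 mm) ((linear speed of saucer above 0.6 m/s and contact force between saucer and anything else below 0.05 N) or (linear speed of pot above 0.6 m/s and contact force between pot and anything else below 0.05 N) or (linear speed of cloche above 0.6 m/s and contact force between cloche and anything else below 0.05 N)).
It also fails if it takes over 112 s, if anything falls off the work surface, if the arm or the gripper's body presses on something with over 40 N, if the wrist force passes 120 N, or if a joint passes its speed limit or range.

## Robot

A 6-joint arm with a two-finger parallel gripper is mounted at the origin on the work surface. World frame = base frame: x ahead of the robot, y to its left, z up, the work surface at z = 0. Lengths are in m, angles in rad, forces in N, time in s.
With the tool pointing down it reaches from about 0.35 to 0.975 m from the base axis. Payload 4.9 kg.
Tool frame: the origin (TCP) lies at the very end of the fingers, on their centre line; the grasp point (between the pads) lies ctrl.grip_point_offset behind it (ctrl.grip_point_offset is the distance from the TCP to the grasp point, in m); z points along the fingers, y is the direction in which the jaws open and shut (so a half turn about z gives the same grasp; the last joint's range is limited). The gripper opens to 85 mm and grips with 20 to 120 N. Pads are 22 mm wide; open, the fingers measure 114 mm over their backs; the gripper's body (76 mm by 85 mm) begins 54 mm behind the grasp point. The pads swing forward as they close: fully open they stand 13 mm farther back than shut.
Start: joints at [1.195, 0.053, 1.613, -0, 1.476, -0.119], TCP at [0.159, 0.604, 0.197] pointing down, gripper open.
Joint ranges: [-3.01, 3.01], [-1.01, 2.22], [0.06, 2.58], [-1.02, 4.17], [0.09, 2.62], [-3.14, 3.14]. Speed limits (rad/s): [2.57, 2.57, 3.14, 3.14, 3.14, 3.14].

## Interface

Orientations are given as a rotation vector (axis times angle).
In Python, from station import ctrl gives the robot as it stands. The module is installed in compiled form; this text tells all that it offers.
- The arm moves only by the shell command python3 -m creep 'ROWS' [FORCE]. ROWS is JSON, a list of rows, each a list of 5 numbers: the closure in counts, from 0 (fully open) to 255 (shut), then the shift along the tool's x, y, z in mm, then the turn about the tool's z in rad. A call has 1 to 12 rows; each row is the pose to reach, as a shift and turn from the pose commanded when the call began, along the tool's axes at that moment; what a row does not reach only later rows make up. A row lasts 1/12 s, in which the tool goes at most 41.7 mm and 7.16 degrees, less where a joint would pass 70% of its speed; a pose out of reach is approached as far as the arm can. A call with a gripper value outside its range is refused whole. The fingers move at their own pace and stop on an object; FORCE is the grip in N (left out, the last holds). Time passes only in rows, so rows that repeat a pose let the fingers close. It gives the time, the measured TCP pose, the force and the opening at its end, in the units of the state.
- ctrl.get_obs(): the state, without advancing time (a new reading comes with each control period).
- ctrl.get_image(name): name is "side" or "top"; returns the picture (384x512x3 uint8, red, green, blue); there is no depth.
- ctrl.calibration(name): a dict with "fx", "fy", "cx", "cy" (pixels), "R" (3x3) and "t" (3): a world point X has camera coordinates R X + t. Camera axes: x right, y down, z forward; pixel columns grow to the right and rows downward; lengths in m; the calibration is good to about 2 mm. A picture is of the moment at which its call begins. calibration takes no time and is no camera call.
- ctrl.finish_job(): hands the job in, once; it reports no verdict.
Trained networks look in the newest picture that a camera, given by its name, has taken for a name from the list of things; names that differ only in an ending like _2 or _b are one class to them, and where a whole thing is asked for, a point or a joint stands for the part that bears it (a point fixed in the world has none). Each returns a list of dicts, best first, with "conf" (0 to 1); they miss things now and then, are a little off and sometimes report something else, mostly with a low value. They report only what shows in the picture. A call takes as long as a camera call. They do not tell look-alikes from the thing itself.
- ctrl.boxes_of(camera, label): "rect" ([left, top, width, height] in pixels, round what is visible of it).
- ctrl.outline_of(camera, label): "mask" (384x512 bool, what is visible of it) and "rect" ([left, top, width, height] in pixels, round what is visible of it).
The state is a dict: "t": time; "q": joint angles; "dq": joint speeds; "effort": joint torques, N m; "tool_pos": TCP position; "tool_rot": TCP orientation; "contact_force": force on the tool from outside, world axes, zero at the start; "wrist_torque": the same for the moment, N m; "opening": finger opening in m.
Only numpy, scipy, OpenCV 4.12 (cv2) and the standard library are available. Lean on these libraries where they do the work, as an engineer would, in place of code of your own. Each camera call takes 0.05 s, during which the arm holds its last target. There are 200 camera calls.

## Working session

There is one attempt and no reset: what is moved stays moved. The work goes in short steps, Python scripts to look and compute and a shell command to move; the robot and the scene stay as the last step left them, time stands still between calls to the robot, and variables do not carry over. Pictures are saved under pics/ and viewed, about 12 in all and at most 16, crops included, and the job is handed in when it is done.

```bash
mkdir -p pics
cat > h.py <<'E'
import numpy as np, cv2
from station import ctrl
from scipy.spatial.transform import Rotation as Ro
def save(n,f): cv2.imwrite(f'pics/{f}.png',ctrl.get_image(n)[:,:,::-1])
def ray(n,u,v):
    c=ctrl.calibration(n);R=np.array(c['R']);t=np.array(c['t'])
    d=R.T@np.array([(u-c['cx'])/c['fx'],(v-c['cy'])/c['fy'],1]);return -R.T@t,d
def atz(n,u,v,z):
    o,d=ray(n,u,v);return o+d*(z-o[2])/d[2]
def proj(n,X):
    c=ctrl.calibration(n);p=np.array(c['R'])@np.array(X)+np.array(c['t'])
    return np.array([p[0]/p[2]*c['fx']+c['cx'],p[1]/p[2]*c['fy']+c['cy']])
def tri(p,q):
    (a,d),(b,e)=ray('top',*p),ray('side',*q);d=d/np.linalg.norm(d);e=e/np.linalg.norm(e)
    s=np.linalg.lstsq(np.c_[d,-e],b-a,rcond=None)[0];return (a+s[0]*d+b+s[1]*e)/2,np.linalg.norm(a+s[0]*d-b-s[1]*e)
def shift(dst):  # tool-axis mm to bring TCP to dst
    o=ctrl.get_obs();R=Ro.from_rotvec(o['tool_rot']).as_matrix()
    return np.round(R.T@(np.array(dst)-o['tool_pos'])*1000,1)
E
python3 - <<'E'
from h import *
np.set_printoptions(precision=3,suppress=True)
for n in('top','side'):
    save(n,n+'0');c=ctrl.calibration(n);print(n,-np.array(c['R']).T@np.array(c['t']),c['fx'],np.array(c['R'])[2])
    for l in 'tile_mid saucer_mid pot_mid seedling_mid cloche_knob tin_mid dreidel_blue_mid dreidel_yellow_mid trowel_mid'.split():
        print(l,[(np.round(b['rect']),round(b['conf'],2)) for b in ctrl.boxes_of(n,l)][:4])
o=ctrl.get_obs();print(o,ctrl.grip_point_offset);print(Ro.from_rotvec(o['tool_rot']).as_matrix())
E
```

```text
top [ 0.476 -0.029  1.08 ] 374.6175553884659 [ 0.058  0.009 -0.998]
tile_mid [(array([253., 113.,  54.,  77.]), 0.8)]
saucer_mid [(array([361., 161.,  20.,  24.]), 0.82)]
pot_mid [(array([213., 213.,  23.,  26.]), 0.62)]
seedling_mid [(array([338., 211.,  20.,  19.]), 0.53)]
cloche_knob [(array([167., 175.,  25.,  23.]), 0.84), (array([180., 138.,  23.,  29.]), 0.66)]
tin_mid [(array([214., 214.,  23.,  23.]), 0.72), (array([271., 217.,  24.,  22.]), 0.63)]
dreidel_blue_mid [(array([125., 172.,  12.,  20.]), 0.5), (array([214., 214.,  21.,  26.]), 0.32)]
dreidel_yellow_mid [(array([106., 226.,  21.,  21.]), 0.69)]
trowel_mid [(array([398., 159.,  21.,  94.]), 0.56)]
side [0.481 0.905 0.864] 438.95516527271235 [ 0.06  -0.772 -0.633]
tile_mid [(array([182., 178.,  72.,  39.]), 0.82), (array([275., 142.,  15.,  28.]), 0.15)]
saucer_mid [(array([239., 143.,  16.,  14.]), 0.66)]
pot_mid [(array([276., 221.,  24.,  25.]), 0.56), (array([279., 332.,  30.,  20.]), 0.18)]
seedling_mid [(array([277., 142.,  15.,  28.]), 0.62)]
cloche_knob [(array([228., 252.,  25.,  30.]), 0.94), (array([286., 262.,  24.,  34.]), 0.83), (array([188., 237.,  32.,  35.]), 0.57), (array([182., 180.,  72.,  34.]), 0.37)]
tin_mid [(array([280., 185.,  21.,  23.]), 0.77)]
dreidel_blue_mid [(array([211., 310.,  28.,  24.]), 0.78)]
dreidel_yellow_mid [(array([280., 330.,  28.,  22.]), 0.87)]
trowel_mid [(array([238., 126.,  75.,  12.]), 0.72)]
{'t': 1.0, 'q': array([ 1.195,  0.053,  1.613,  0.   ,  1.476, -0.119]), 'dq': array([ 0.003,  0.001,  0.001,  0.001,  0.001, -0.001]), 'effort': array([ -0.   , -39.372, -37.046,  -0.   ,   0.001,   0.   ]), 'tool_pos': array([0.159, 0.604, 0.197]), 'tool_rot': array([-0.402, -3.116,  0.   ]), 'contact_force': array([-0.172,  1.454,  0.976]), 'wrist_torque': array([ 0.005,  0.025, -0.024]), 'opening': 0.08547678194909575} 0.0187
[[-0.967  0.254 -0.   ]
 [ 0.254  0.967 -0.   ]
 [ 0.    -0.    -1.   ]]
```

Run:
```python
import cv2
a=cv2.imread('pics/top0.png')[90:270,90:440];b=cv2.imread('pics/side0.png')[100:370,150:350]
cv2.imwrite('pics/t1.png',cv2.resize(a,None,fx=2.25,fy=2.25,interpolation=2));cv2.imwrite('pics/s1.png',cv2.resize(b,None,fx=2.2,fy=2.2,interpolation=2))
```

```text
(no output)
```

View pics/t1.png

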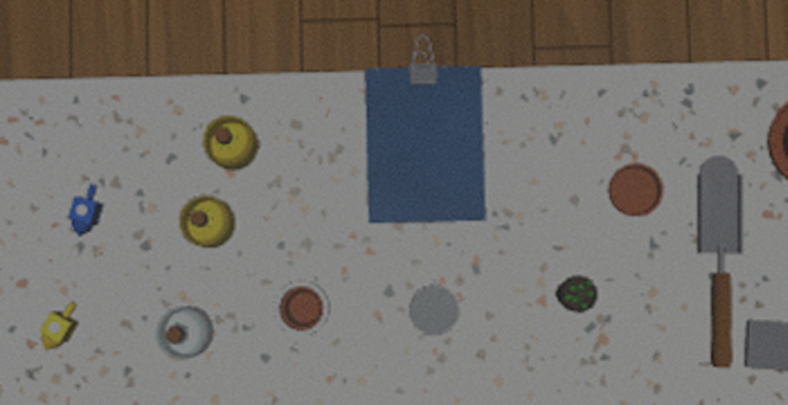

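View pics/s1.png

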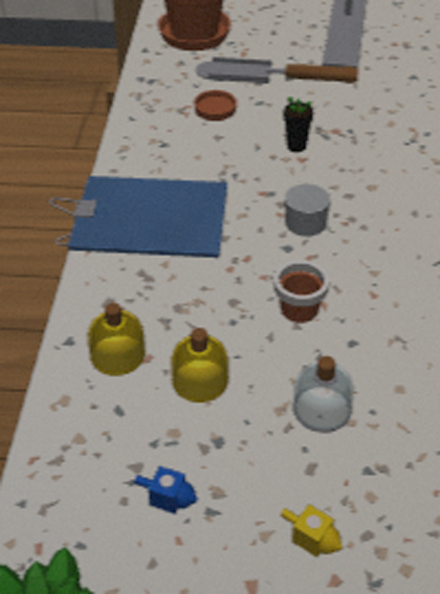

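Top crop, in full-image pixels: saucer at (373,174), clay pot (225,226), tin (283,227), seedling (346,220). The clear cloche is at (172,237), with the two yellow look-alikes at (192,153) and (182,188). The tile spans about (253–306, 120–188). The side crop shows the same layout.

Next I fit the known shapes to the masks.

```bash
cat >> h.py <<'E'
from scipy.optimize import least_squares
M=dict(saucer_mid=[(0,32.5),(15,34.5)],pot_mid=[(0,24),(38,33.5),(52,33.5)],seedling_mid=[(0,15),(51,22),(66,22)],cloche_knob=[(0,32.5),(35,32.5),(50,22),(56,10),(78,10)],tin_mid=[(0,30.5),(45,30.5)])
def model(n,l,xy,z0):
    a=np.arange(0,2*np.pi,.2);P=[proj(n,(xy[0]+r/1e3*np.cos(s),xy[1]+r/1e3*np.sin(s),z0+h/1e3)) for h,r in M[l] for s in a]
    h=cv2.convexHull(np.array(P,np.float32));m=cv2.moments(h);return np.array([m['m10'],m['m01']])/m['m00'],m['m00']
def cen(n,l,near=None):
    ms=ctrl.outline_of(n,l);out=[]
    for d in ms:
        m=cv2.moments(d['mask'].astype(np.uint8),True);out.append((np.array([m['m10'],m['m01']])/m['m00'],m['m00'],d['conf']))
    if near is not None: out=[o for o in out if np.linalg.norm(o[0]-near)<15]
    return out[0] if out else None
def locate(l,near,z0=0):
    C={n:cen(n,l,near.get(n)) for n in near};C={n:c for n,c in C.items() if c}
    f=lambda p,ns=C:np.concatenate([model(n,l,p,z0)[0]-C[n][0] for n in ns])
    for n in C: print(l,n,np.round(least_squares(f,[.5,0],args=([n],)).x,4),'area',C[n][1],round(model(n,l,least_squares(f,[.5,0],args=([n],)).x,z0)[1]),round(C[n][2],2))
    s=least_squares(f,[.5,0]);print(l,np.round(s.x,4),'res px',np.round(s.fun,1));return s.x
E
python3 - <<'E'
from h import *
near=dict(saucer_mid=((373,174),(247,148)),pot_mid=((225,226),(288,233)),seedling_mid=((346,220),(285,157)),cloche_knob=((172,237),(297,279)),tin_mid=((283,227),(290,196)))
for n in('top','side'): ctrl.get_image(n)
for l,(a,b) in near.items(): locate(l,{'top':np.array(a),'side':np.array(b)})
for n in('top','side'):
    im=cv2.imread(f'pics/{n}0.png').astype(int);m=((im[:,:,0]>im[:,:,2]+30)).astype(np.uint8)
    k,L,S,_=cv2.connectedComponentsWithStats(m);i=1+np.argmax(S[1:,4]);c=cv2.findContours((L==i).astype(np.uint8),0,1)[0][0]
    q=cv2.approxPolyDP(cv2.convexHull(c),8,True)[:,0]
    for p in q: print(n,p,np.round(atz(n,*p,.008),4))
    r=cv2.minAreaRect(c);print(r,np.round(atz(n,*r[0],.008),4))
E
```

```text
Traceback (most recent call last):
  File "h.py", line 33, in locate
    for n in C: print(l,n,np.round(least_squares(f,[.5,0],args=([n],)).x,4),'area',C[n][1],round(model(n,l,least_squares(f,[.5,0],args=([n],)).x,z0)[1]),round(C[n][2],2))
                                   ~~~~~~~~~~~~~^^^^^^^^^^^^^^^^^^^^^^
  File "h.py", line 32, in <lambda>
    f=lambda p,ns=C:np.concatenate([model(n,l,p,z0)[0]-C[n][0] for n in ns])
                                    ~~~~~^^^^^^^^^^
  File "h.py", line 22, in model
    a=np.arange(0,2*np.pi,.2);P=[proj(n,(xy[0]+r/1e3*np.cos(s),xy[1]+r/1e3*np.sin(s),z0+h/1e3)) for h,r in M[l] for s in a]
                                 ~~~~^^^^^^^^^^^^^^^^^^^^^^^^^^^^^^^^^^^^^^^^^^^^^^^^^^^^^^^^^^
  File "h.py", line 11, in proj
    c=ctrl.calibration(n);p=np.array(c['R'])@np.array(X)+np.array(c['t'])
ValueError: time passes only in moves, steps and waits
```

```bash
sed -i 's/^def save/CAL={n:ctrl.calibration(n) for n in ("top","side")}\ndef save/; s/c=ctrl.calibration(n)/c=CAL[n]/; s/least_squares(f,\[.5,0\]/least_squares(f,[.5,0.01],diff_step=.01/g' h.py
cat > loc.py <<'E'
from h import *
near=dict(saucer_mid=((373,174),(247,148)),pot_mid=((225,226),(288,233)),seedling_mid=((346,220),(285,157)),cloche_knob=((172,237),(297,279)),tin_mid=((283,227),(290,196)))
for n in('top','side'): ctrl.get_image(n)
for l,(a,b) in near.items(): locate(l,{'top':np.array(a),'side':np.array(b)})
for n in('top','side'):
    im=cv2.imread(f'pics/{n}0.png').astype(int);m=((im[:,:,0]>im[:,:,2]+30)).astype(np.uint8)
    k,L,S,_=cv2.connectedComponentsWithStats(m);i=1+np.argmax(S[1:,4]);c=cv2.findContours((L==i).astype(np.uint8),0,1)[0][0]
    q=cv2.approxPolyDP(cv2.convexHull(c),8,True)[:,0]
    for p in q: print(n,p,np.round(atz(n,*p,.008),4))
    r=cv2.minAreaRect(c);print(r,np.round(atz(n,*r[0],.008),4))
E
python3 loc.py
```

```text
saucer_mid top [ 0.5948 -0.3552] area 457.0 470 0.61
saucer_mid side [ 0.5958 -0.3499] area 178.0 236 0.67
saucer_mid [ 0.5953 -0.3542] res px [-0.3 -0.2  0.2 -0.7]
pot_mid top [0.4568 0.0684] area 458.0 474 0.96
pot_mid side [0.4573 0.0739] area 498.0 586 0.85
pot_mid [0.457  0.0703] res px [-0.7 -0.1  0.1 -0.9]
seedling_mid top [ 0.4664 -0.2678] area 201.0 236 0.5
seedling_mid side [ 0.4671 -0.2655] area 264.0 259 0.83
seedling_mid [ 0.4667 -0.2673] res px [-0.2 -0.1  0.1 -0.3]
cloche_knob top [0.4294 0.2178] area 474.0 480 0.85
cloche_knob side [0.4288 0.2241] area 716.0 760 0.72
cloche_knob [0.429  0.2208] res px [-1.1  0.2 -0.1 -1.1]
tin_mid top [ 0.4501 -0.0944] area 379.0 394 0.93
tin_mid side [ 0.4506 -0.0887] area 369.0 456 0.77
tin_mid [ 0.4503 -0.0929] res px [-0.6 -0.1  0.1 -0.9]
top [302 120] [ 0.7578 -0.1602  0.008 ]
top [304 186] [ 0.5659 -0.1601  0.008 ]
top [254 188] [ 0.5636 -0.0166  0.008 ]
top [253 121] [ 0.7586 -0.0181  0.008 ]
((278.3058166503906, 153.92803955078125), (67.38811492919922, 50.7525520324707), 88.53119659423828) [ 0.6605 -0.0889  0.008 ]
side [190 181] [ 0.7585 -0.1519  0.008 ]
side [252 183] [ 0.5642 -0.156   0.008 ]
side [248 216] [ 0.5642 -0.0058  0.008 ]
side [184 213] [ 0.7485 -0.0049  0.008 ]
((216.5897674560547, 197.70449829101562), (69.76285552978516, 33.90764236450195), 2.8624050617218018) [ 0.6644 -0.0785  0.008 ]
```

```bash
python3 -c "
from h import *
print(shift((.45,.25,.2)))"
```

```text
[-371.8 -268.9   -3.3]
```

```bash
python3 -m creep '[[0,-371,-269,-3,-0.257],[0,-371,-269,-3,-0.257],[0,-371,-269,-3,-0.257],[0,-371,-269,-3,-0.257],[0,-371,-269,-3,-0.257],[0,-371,-269,-3,-0.257],[0,-371,-269,-3,-0.257],[0,-371,-269,-3,-0.257],[0,-371,-269,-3,-0.257],[0,-371,-269,-3,-0.257],[0,-371,-269,-3,-0.257],[0,-371,-269,-3,-0.257]]' 25; python3 -c "
from h import *
print(shift((.595,-.354,.1)),ctrl.get_obs()['q'])"
```

```text
t: 2.8
tool_pos: [0.4528, 0.2452, 0.2001]
tool_rot: [0.011, 3.139, -0.003]
contact_force: [-1.0, -0.2, -0.2]
opening: 0.0854
[-146.2 -598.   101.6] [ 0.35334528 -0.21743273  1.86167998 -0.0027375   1.49592878 -1.21020653]
```

```bash
python3 -m creep '[[0,-146,-598,0,0],[0,-146,-598,0,0],[0,-146,-598,0,0],[0,-146,-598,0,0],[0,-146,-598,0,0],[0,-146,-598,0,0],[0,-146,-598,0,0],[0,-146,-598,0,0],[0,-146,-598,60,0],[0,-146,-598,60,0],[0,-146,-598,60,0],[0,-146,-598,60,0]]'; python3 -c "
from h import *
print(shift((.595,-.354,.1)),ctrl.get_obs()['q'])"
```

```text
t: 3.8
tool_pos: [0.5674, -0.2338, 0.1648]
tool_rot: [-0.0, 3.141, 0.0]
contact_force: [1.3, 0.9, 0.3]
opening: 0.0852
[ -27.6 -120.2   64.8] [-5.12179948e-01  4.70136631e-02  1.67251015e+00  2.71796530e-04
  1.42163434e+00 -2.08307442e+00]
```

```bash
python3 -m creep '[[0,0,0,0,0]]'; python3 -c "
from h import *
print(shift((.595,-.354,.1)),ctrl.get_obs()['q'])"
```

```text
t: 3.88
tool_pos: [0.5666, -0.2375, 0.1622]
tool_rot: [-0.008, -3.139, 0.001]
contact_force: [-1.8, -0.2, -0.6]
opening: 0.0854
[ -29.2 -116.3   62.2] [-0.51685329  0.05269433  1.67103465 -0.00222304  1.4201     -2.0820212 ]
```

```bash
python3 -m creep '[[0,-29,-116,62,0],[0,-29,-116,62,0],[0,-29,-116,62,0],[0,-29,-116,62,0],[0,-29,-116,62,0],[0,-29,-116,62,0]]'
python3 - <<'E'
from h import *
save('top','top2');save('side','side2')
a=cv2.imread('pics/top2.png')[100:260,290:470];b=cv2.imread('pics/side2.png')[50:210,160:340]
cv2.imwrite('pics/a2.png',np.hstack([cv2.resize(x,(398,354),interpolation=2) for x in(a,b)]))
print(shift((.595,-.354,.05)))
E
```

```text
t: 4.38
tool_pos: [0.5961, -0.3472, 0.1028]
tool_rot: [-0.0, -3.141, -0.002]
contact_force: [0.9, 0.6, 0.2]
opening: 0.0851
[ 1.9 -7.2 54.7]
```

View pics/a2.png

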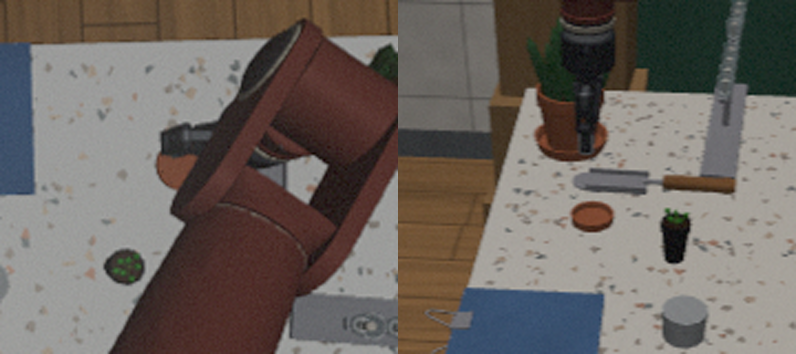

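```bash
python3 -m creep '[[0,2,-6,40,0],[0,2,-6,75,0],[0,2,-6,75,0],[0,2,-6,75,0],[0,2,-6,75,0]]'
python3 - <<'E'
from h import *
print(atz('top',400,190,.01),shift((.595,-.354,-.003)))
save('side','side3')
b=cv2.imread('pics/side3.png')[100:200,180:320]
cv2.imwrite('pics/a3.png',cv2.resize(b,None,fx=4,fy=4,interpolation=2))
E
```

```text
t: 4.9
tool_pos: [0.5955, -0.3539, 0.0308]
tool_rot: [-0.002, 3.139, -0.003]
contact_force: [0.5, 0.5, 0.7]
opening: 0.0856
[ 0.54774595 -0.43296624  0.01      ] [ 0.6 -0.  33.8]
```

View pics/a3.png

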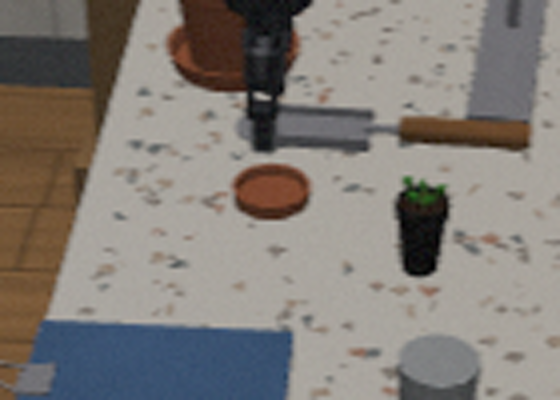

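Run:
```python
from h import *
p=ctrl.get_obs()['tool_pos'];print(p)
for y in(-.043,-.05,0,.043,.05):
  for z in(0,.013,.03): print(y,z,proj('side',p+[0,y,z]).round(1))
print('saucer',proj('side',(.595,-.354,.0075)))
im=cv2.imread('pics/side3.png')
for y in range(118,146,2): print(y,im[y,238:256].sum(1))
```

```text
[ 0.59614147 -0.3546255   0.03189962]
-0.043 0 [248.1 134.2]
-0.043 0.013 [248.1 131. ]
-0.043 0.03 [248.  126.8]
-0.05 0 [248.3 133.1]
-0.05 0.013 [248.2 129.9]
-0.05 0.03 [248.2 125.8]
0 0 [247.1 140.9]
0 0.013 [247.  137.7]
0 0.03 [247.  133.5]
0.043 0 [246. 148.]
0.043 0.013 [245.9 144.8]
0.043 0.03 [245.9 140.5]
0.05 0 [245.8 149.2]
0.05 0.013 [245.8 146. ]
0.05 0.03 [245.7 141.7]
saucer [247.44866272 146.97214415]
118 [173 182 151 100  71  73 110 108  92  67  84  97 116 220 414 487 484 486]
120 [126 135 117  97  88  78  78  79  68  70  70 100 100 315 426 412 395 451]
122 [122 133 126 113  81  79  82  73  62  85  61  83  40 379 490 492 486 490]
124 [395 449 488 349  89 221 405 488 489 348  69 255 371 455 489 484 486 489]
126 [378 339 395 311  80 104 125 116 115  95  85 146 233 286 323 355 353 353]
128 [492 487 435 276  56  63  65  72  85  65  72 186 285 292 268 279 270 260]
130 [475 404 339 338 279 153  71  73  69 100 170 296 345 348 350 341 343 341]
132 [454 387 342 341 275 148  67  60  55  96 154 287 335 340 345 340 340 347]
134 [497 450 368 319 278 186  92  80  94  97 181 213 213 216 215 222 205 222]
136 [487 488 485 481 389 200  83  67  68  92 173 217 213 246 270 271 235 201]
138 [400 455 439 451 488 451 413 415 372 350 429 489 489 485 491 490 491 487]
140 [493 486 490 485 484 492 491 492 494 459 472 489 496 487 488 493 491 491]
142 [488 490 428 321 220 184 170 181 182 167 176 158 175 182 191 240 333 437]
144 [411 263 183 145 169 183 216 242 250 237 239 249 240 220 196 179 157 183]
```

Run:
```python
from h import *
p=np.array([.5961,-.3472,.1028])
for y in(-.05,0,.05):
  for z in(0,.013,.04): print(y,z,'side',proj('side',p+[0,y,z]).round(1),'top',proj('top',p+[0,y,z]).round(1))
save('top','top3');
a=cv2.imread('pics/top3.png')[120:220,330:430];b=cv2.imread('pics/side2.png')[70:170,200:300];
o=np.hstack([cv2.resize(cv2.convertScaleAbs(x,alpha=1.8),(400,400),interpolation=2) for x in(a,b)]);cv2.imwrite('pics/a4.png',o)
```

```text
-0.05 0 side [247.9 116.5] top [398.8 169.2]
-0.05 0.013 side [247.9 113.2] top [400.7 168.5]
-0.05 0.04 side [247.8 106.1] top [404.7 167.1]
0 0 side [246.7 124.2] top [379.6 169.7]
0 0.013 side [246.6 120.8] top [381.2 169. ]
0 0.04 side [246.6 113.6] top [384.7 167.6]
0.05 0 side [245.4 132.3] top [360.4 170.1]
0.05 0.013 side [245.3 128.9] top [361.8 169.5]
0.05 0.04 side [245.2 121.5] top [364.7 168.1]
```

View pics/a4.png

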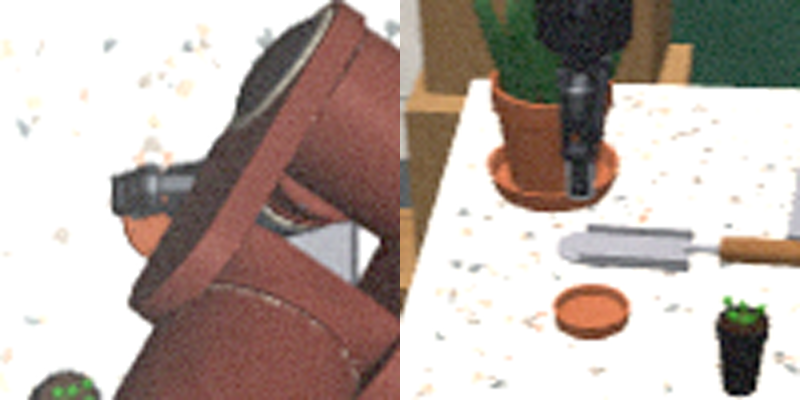

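The top crop shows the finger on the +y side at (358,168), straddling the saucer as expected. In the side view the finger tips look about 30 mm higher than predicted. I'll go lower and check again.

```bash
python3 -m creep '[[0,0,0,15,0],[0,0,0,27,0],[0,0,0,27,0],[0,0,0,27,0]]'
python3 - <<'E'
from h import *
save('side','side5')
b=cv2.imread('pics/side5.png')[90:190,190:310]
cv2.imwrite('pics/a5.png',cv2.resize(cv2.convertScaleAbs(b,alpha=1.6),None,fx=5,fy=5,interpolation=2))
p=ctrl.get_obs()['tool_pos'];print(p)
for y in(-.043,.043): print([proj('side',p+[0,y,z]).round(1) for z in (0,.013)])
E
```

```text
t: 5.33
tool_pos: [0.5928, -0.3532, -0.001]
tool_rot: [0.0, -3.139, -0.003]
contact_force: [0.7, 0.3, 0.5]
opening: 0.0853
[ 5.93453895e-01 -3.53663108e-01 -7.68613856e-05]
[array([248.9, 142. ]), array([248.9, 138.9])]
[array([246.9, 156. ]), array([246.8, 152.9])]
```

View pics/a5.png

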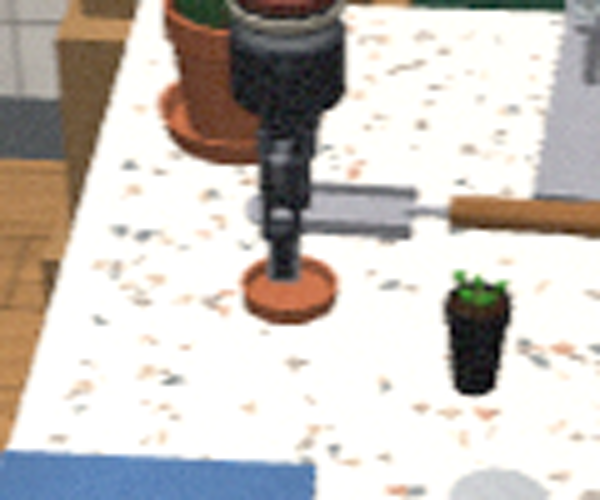

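```bash
python3 -m creep '[[0,0,0,2,0],[60,0,0,2,0],[70,0,0,2,0],[70,0,0,2,0],[70,0,0,2,0],[70,0,0,2,0]]' 25
python3 - <<'E'
from h import *
save('side','side6')
b=cv2.imread('pics/side6.png')[90:190,190:310]
cv2.imwrite('pics/a6.png',cv2.resize(cv2.convertScaleAbs(b,alpha=1.6),None,fx=5,fy=5,interpolation=2))
E
```

```text
t: 5.88
tool_pos: [0.5942, -0.3542, -0.0007]
tool_rot: [-0.0, 3.141, -0.0]
contact_force: [0.4, -1.0, -0.1]
opening: 0.0625
```

View pics/a6.png

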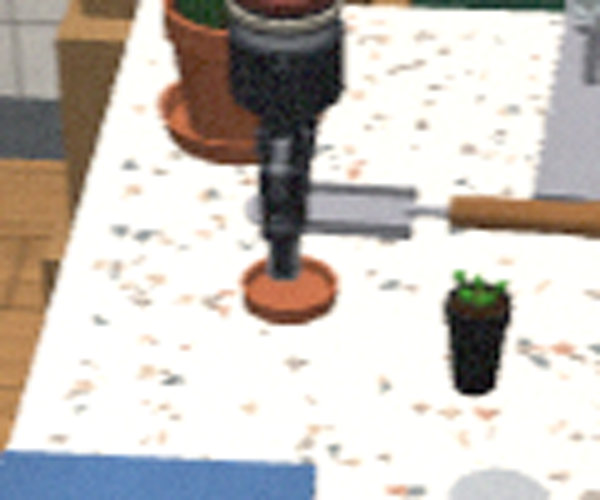

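The fingers closed to 62.5 mm without touching the saucer, so they are above it. By the side view the tips are about 30 mm up, roughly 26 mm higher than the stated TCP implies. I'll open and go down in small steps, watching the force.

```bash
python3 -m creep '[[0,0,0,0,0],[0,0,0,0,0],[0,0,0,8,0],[0,0,0,16,0],[0,0,0,16,0]]' && python3 -m creep '[[0,0,0,3,0],[0,0,0,6,0],[0,0,0,6,0],[60,0,0,6,0],[70,0,0,6,0],[70,0,0,6,0],[70,0,0,6,0]]'
```

```text
t: 6.35
tool_pos: [0.5925, -0.3529, -0.0198]
tool_rot: [0.0, -3.138, -0.004]
contact_force: [-1.2, 1.1, -0.2]
opening: 0.0854
t: 6.93
tool_pos: [0.5943, -0.3542, -0.0226]
tool_rot: [-0.0, 3.141, -0.001]
contact_force: [-0.6, 0.6, 0.2]
opening: 0.0621
```

```bash
cat > tip.py <<'E'
from h import *
import sys
im=ctrl.get_image('side').astype(int);p=ctrl.get_obs();print(p['tool_pos'],p['opening'])
r0=int(sys.argv[1]);c0=int(sys.argv[2])
s=im[r0:r0+26,c0-2:c0+3];rb=(s[:,:,0]-s[:,:,2]).mean(1);br=s.mean((1,2))
print([(r0+i,int(br[i]),int(rb[i])) for i in range(26)])
y=p['opening']/2
print([(z,proj('side',p['tool_pos']*[1,1,0]+[0,y,z]).round(1)) for z in(0,.01,.02,.03)])
E
python3 tip.py 136 247
```

```text
[ 0.59427534 -0.35420808 -0.02263802] 0.06224131225781254
[(136, 22, -1), (137, 23, 0), (138, 21, -2), (139, 30, -3), (140, 34, -4), (141, 39, -1), (142, 27, -3), (143, 26, -4), (144, 35, 0), (145, 34, 0), (146, 35, 0), (147, 33, 0), (148, 33, 0), (149, 34, 2), (150, 34, 0), (151, 73, 24), (152, 48, 38), (153, 46, 41), (154, 51, 41), (155, 163, 10), (156, 166, 10), (157, 165, 11), (158, 166, 10), (159, 165, 11), (160, 166, 11), (161, 156, 11)]
[(0, array([246.9, 153.9])), (0.01, array([246.9, 151.5])), (0.02, array([246.9, 149. ])), (0.03, array([246.8, 146.6]))]
```

```bash
python3 -m creep '[[0,0,0,0,0],[0,0,0,0,0],[0,0,0,0,0],[0,0,0,4,0],[0,0,0,8,0],[0,0,0,11,0],[0,0,0,11,0]]' && python3 -m creep '[[45,0,0,0,0],[60,0,0,0,0],[70,0,0,0,0],[70,0,0,0,0],[70,0,0,0,0]]' 25;python3 tip.py 136 247
```

```text
t: 7.57
tool_pos: [0.5933, -0.3535, -0.0354]
tool_rot: [0.0, -3.14, -0.002]
contact_force: [0.2, 0.5, 0.4]
opening: 0.0851
t: 7.98
tool_pos: [0.5944, -0.3543, -0.0335]
tool_rot: [-0.0, 3.141, -0.001]
contact_force: [-0.4, 0.4, 1.3]
opening: 0.0669
[ 0.59444058 -0.35433997 -0.03353143] 0.06654888372108288
[(136, 31, -1), (137, 30, -4), (138, 25, -2), (139, 23, -4), (140, 21, -3), (141, 30, 6), (142, 31, -2), (143, 33, -5), (144, 40, 0), (145, 28, 0), (146, 26, 0), (147, 35, -2), (148, 35, 0), (149, 38, 0), (150, 38, -1), (151, 39, -1), (152, 34, -3), (153, 38, -3), (154, 70, 19), (155, 164, 10), (156, 166, 10), (157, 166, 11), (158, 166, 11), (159, 166, 11), (160, 167, 10), (161, 155, 12)]
[(0, array([246.8, 154.2])), (0.01, array([246.8, 151.8])), (0.02, array([246.8, 149.4])), (0.03, array([246.7, 146.9]))]
```

```bash
python3 -m creep '[[85,0,0,0,0],[85,0,0,0,0],[85,0,0,-20,0],[85,0,0,-50,0],[85,-67,267,-60,0],[85,-67,267,-60,0],[85,-67,267,-60,0],[85,-67,267,-60,0],[85,-67,267,-60,0],[85,-67,267,-60,0],[85,-67,267,-60,0],[85,-67,267,-60,0]]' 35; python3 -c "
from h import *
print(shift((.6612,-.0875,-.0335+.033)))
save('side','side7');save('top','top7')
a=cv2.imread('pics/top7.png')[90:230,200:370];b=cv2.imread('pics/side7.png')[90:230,150:320]
cv2.imwrite('pics/a7.png',np.hstack([cv2.resize(cv2.convertScaleAbs(x,alpha=1.6),(400,330),interpolation=2) for x in(a,b)]))"
```

```text
t: 9.03
tool_pos: [0.6614, -0.0816, 0.0256]
tool_rot: [0.009, -3.141, -0.003]
contact_force: [-0.7, -0.3, -1.3]
opening: 0.0657
[ 0.3 -5.9 26.1]
```

View pics/a7.png

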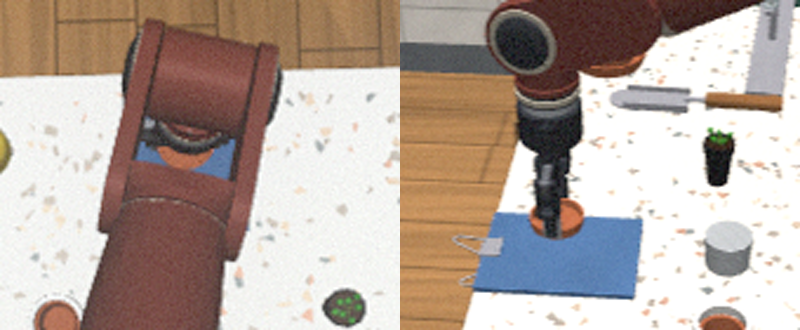

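```bash
python3 -m creep '[[85,0,-5,20,0],[85,0,-5,40,0],[85,0,-5,46,0],[85,0,-5,46,0],[85,0,-5,46,0],[85,0,-5,46,0]]'; python3 -c "
from h import *
print(locate('saucer_mid',{'side':np.array((216,195))},.012),shift((.6612,-.087,-.0255)))"
```

```text
t: 9.63
tool_pos: [0.6618, -0.0929, -0.0188]
tool_rot: [0.001, 3.14, -0.001]
contact_force: [0.5, -0.3, 0.2]
opening: 0.0657Traceback (most recent call last):
  File "<string>", line 3, in <module>
    print(locate('saucer_mid',{'side':np.array((216,195))},.012),shift((.6612,-.087,-.0255)))
          ~~~~~~^^^^^^^^^^^^^^^^^^^^^^^^^^^^^^^^^^^^^^^^^^^^^^^^
  File "h.py", line 35, in locate
    s=least_squares(f,[.5,0.01],diff_step=.01);print(l,np.round(s.x,4),'res px',np.round(s.fun,1));return s.x
    return func(*args, **kwargs)
    vector_fun = VectorFunction(
        fun_wrapped,
    ...<6 lines>...
        workers=workers
    )
    self._update_fun()
    ~~~~~~~~~~~~~~~~^^
    self.f = self.fun_wrapped(xp_copy(self.x))
             ~~~~~~~~~~~~~~~~^^^^^^^^^^^^^^^^^
    return np.atleast_1d(self.fun(x))
                         ~~~~~~~~^^^
    return self.f(x, *self.args, **self.kwargs)
           ~~~~~~^^^^^^^^^^^^^^^^^^^^^^^^^^^^^^
  File "h.py", line 33, in <lambda>
    f=lambda p,ns=C:np.concatenate([model(n,l,p,z0)[0]-C[n][0] for n in ns])
                    ~~~~~~~~~~~~~~^^^^^^^^^^^^^^^^^^^^^^^^^^^^^^^^^^^^^^^^^^
ValueError: need at least one array to concatenate
```

```bash
python3 -m creep '[[85,0,5,2,0],[85,0,5,4,0],[85,0,5,6,0],[85,0,5,6,0],[85,0,5,6,0]]';python3 -m creep '[[85,0,0,1,0],[85,0,0,1,0]]'
python3 - <<'E'
from h import *
save('side','side8')
b=cv2.imread('pics/side8.png')
b=b[150:230,170:270]
cv2.imwrite('pics/a8.png',cv2.resize(cv2.convertScaleAbs(b,alpha=1.6),None,fx=6,fy=6,interpolation=2))
locate('saucer_mid',{'side':np.array((216,198))},.009)
E
```

```text
t: 10.1
tool_pos: [0.6615, -0.0868, -0.0254]
tool_rot: [-0.001, 3.141, 0.0]
contact_force: [-0.6, 1.4, 2.0]
opening: 0.0658
t: 10.27
tool_pos: [0.6615, -0.0868, -0.0254]
tool_rot: [-0.001, 3.141, 0.001]
contact_force: [-2.9, 2.4, 7.0]
opening: 0.066
saucer_mid side [ 0.6546 -0.0834] area 168.0 342 0.68
saucer_mid [ 0.6546 -0.0834] res px [0. 0.]
```

View pics/a8.png

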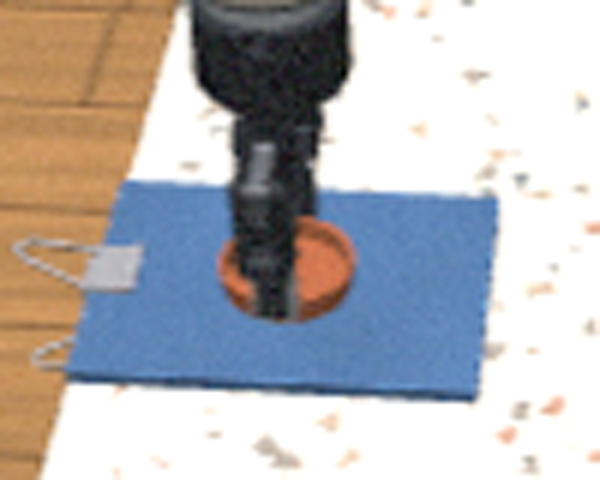

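Run:
```python
from h import *
q=[atz('side',*p,.008) for p in((190.3,180.3),(252.8,183),(249.7,215.3),(181.7,213))];print(np.round(q,4),np.mean(q,0))
a=np.arange(0,6.3,.1)
for y in(-.095,-.09,-.085,-.08,-.075):
    P=np.array([proj('side',(.6615+r*np.cos(s),y+r*np.sin(s),.008+h)) for h,r in((0,.0325),(.015,.0345)) for s in a]);print(y,P.min(0).round(1),P.max(0).round(1))
```

```text
[[ 0.7582 -0.1555  0.008 ]
 [ 0.5617 -0.1562  0.008 ]
 [ 0.5596 -0.009   0.008 ]
 [ 0.7551 -0.0044  0.008 ]] [ 0.65865638 -0.08128526  0.008     ]
-0.095 [206.5 183.1] [229.6 201.3]
-0.09 [206.2 184.2] [229.4 202.4]
-0.085 [206.  185.2] [229.2 203.5]
-0.08 [205.7 186.2] [229.  204.6]
-0.075 [205.5 187.3] [228.8 205.8]
```

```bash
python3 -m creep '[[40,0,0,-1,0],[0,0,0,-1,0],[0,0,0,-1,0],[0,0,0,-1,0],[0,0,0,-30,0],[0,0,0,-70,0],[0,0,0,-100,0],[0,205,157,-130,0],[0,205,157,-130,0],[0,205,157,-130,0],[0,205,157,-130,0],[0,205,157,-130,0]]'; python3 -m creep '[[0,0,0,0,0],[0,0,0,0,0],[0,0,0,0,0]]'; python3 -c "
from h import *
print(shift((.4565,.0705,-.003)))
save('top','top9');save('side','side9')
locate('saucer_mid',{'side':np.array((216,198)),'top':np.array((278,154))},.008)"
```

```text
t: 11.37
tool_pos: [0.4949, 0.0395, 0.0968]
tool_rot: [-0.001, -3.141, -0.0]
contact_force: [0.7, 0.4, 1.4]
opening: 0.0856
t: 11.62
tool_pos: [0.4972, 0.0386, 0.0974]
tool_rot: [-0.001, 3.14, -0.001]
contact_force: [0.1, 0.1, 0.4]
opening: 0.0855
[ 40.8  32.  100.4]
saucer_mid side [ 0.6626 -0.0832] area 306.0 341 0.56
saucer_mid top [ 0.6638 -0.0897] area 431.0 456 0.83
saucer_mid [ 0.6635 -0.088 ] res px [-0.1 -1.  -0.6  0.1]
```

```bash
python3 -m creep '[[0,41,32,0,0],[0,41,32,20,0],[0,41,32,50,0],[0,41,32,50,0],[0,41,32,50,0],[0,41,32,50,0]]'; python3 tip.py 205 288; python3 -c "
from h import *
save('side','side10')
b=cv2.imread('pics/side10.png')[150:270,220:360]
cv2.imwrite('pics/a9.png',cv2.resize(cv2.convertScaleAbs(b,alpha=1.6),None,fx=4,fy=4,interpolation=2))"
```

```text
t: 12.32
tool_pos: [0.4569, 0.0703, 0.0481]
tool_rot: [0.001, 3.141, -0.0]
contact_force: [0.2, 0.0, -0.2]
opening: 0.0856
[0.45744908 0.07026446 0.0487752 ] 0.08550423882554628
[(205, 42, -2), (206, 39, -3), (207, 34, -3), (208, 35, -4), (209, 25, -4), (210, 23, -5), (211, 25, -3), (212, 26, -3), (213, 39, -4), (214, 37, -5), (215, 39, -6), (216, 43, -6), (217, 44, -4), (218, 35, -3), (219, 26, -4), (220, 26, -4), (221, 40, -4), (222, 38, -2), (223, 36, -2), (224, 42, 0), (225, 38, -4), (226, 34, -2), (227, 60, 10), (228, 57, 48), (229, 58, 50), (230, 58, 48)]
[(0, array([284.7, 251. ])), (0.01, array([284.8, 248.4])), (0.02, array([285. , 245.8])), (0.03, array([285.2, 243.2]))]
```

View pics/a9.png

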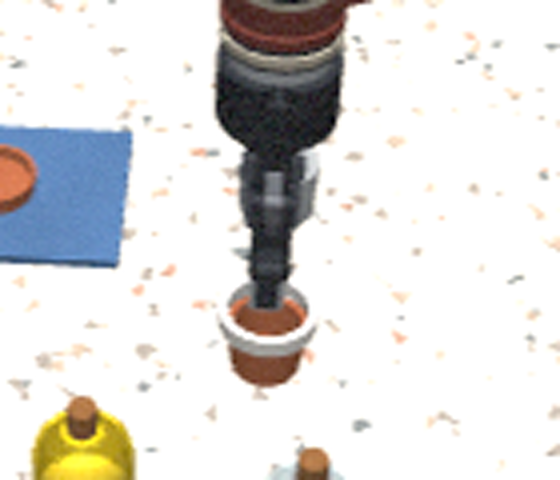

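```bash
python3 -m creep '[[0,0,0,20,0],[0,0,0,40,0],[0,0,0,51,0],[0,0,0,51,0],[0,0,0,51,0],[0,0,0,51,0]]'; python3 -m creep '[[45,0,0,0,0],[80,0,0,0,0],[80,0,0,0,0],[80,0,0,0,0],[80,0,0,0,0]]' 35; python3 tip.py 222 286
```

```text
t: 12.92
tool_pos: [0.4569, 0.0706, -0.0026]
tool_rot: [-0.0, 3.139, -0.0]
contact_force: [-0.6, -0.5, 0.6]
opening: 0.0856
t: 13.33
tool_pos: [0.457, 0.0706, -0.0019]
tool_rot: [-0.001, 3.139, -0.001]
contact_force: [-1.8, -0.6, 6.3]
opening: 0.0661
[ 0.45704857  0.07063354 -0.00188173] 0.06586199389500823
[(222, 34, -3), (223, 37, -1), (224, 35, -4), (225, 36, -4), (226, 23, -2), (227, 22, -5), (228, 29, -3), (229, 37, -2), (230, 43, -6), (231, 52, -5), (232, 40, -4), (233, 28, -2), (234, 26, -3), (235, 28, -3), (236, 34, -3), (237, 29, 0), (238, 34, -4), (239, 35, -4), (240, 43, -3), (241, 51, 43), (242, 51, 46), (243, 51, 44), (244, 50, 44), (245, 52, 45), (246, 88, 32), (247, 158, 14)]
[(0, array([284.9, 248.4])), (0.01, array([285.1, 245.8])), (0.02, array([285.2, 243.2])), (0.03, array([285.4, 240.5]))]
```

```bash
python3 -m creep '[[85,0,0,-15,0],[85,0,0,-45,0],[85,0,0,-80,0],[85,-206,-157,-80,0],[85,-206,-157,-80,0],[85,-206,-157,-80,0],[85,-206,-157,-80,0],[85,-206,-157,-80,0],[85,-206,-157,-80,0],[85,-206,-157,-80,0],[85,-206,-157,-80,0],[85,-206,-157,-80,0]]'; python3 -m creep '[[85,0,0,0,0],[85,0,0,0,0]]'; python3 -c "
from h import *
print(shift((.664,-.0868,.0111)))"
```

```text
t: 14.38
tool_pos: [0.6613, -0.0862, 0.0757]
tool_rot: [-0.001, -3.14, -0.001]
contact_force: [0.3, 0.6, -2.9]
opening: 0.0659
t: 14.55
tool_pos: [0.6606, -0.085, 0.076]
tool_rot: [0.002, -3.141, -0.001]
contact_force: [-0.8, -0.0, -2.1]
opening: 0.0658
[-3.5 -1.8 64.9]
```

```bash
python3 -m creep '[[85,-2.5,-1.5,20,0],[85,-2.5,-1.5,40,0],[85,-2.5,-1.5,45,0],[85,-2.5,-1.5,45,0],[85,-2.5,-1.5,45,0]]'
python3 - <<'E'
from h import *
o=ctrl.get_obs();print(o['tool_pos'],o['contact_force'])
save('side','side11')
b=cv2.imread('pics/side11.png')[140:230,170:270]
cv2.imwrite('pics/a10.png',cv2.resize(cv2.convertScaleAbs(b,alpha=1.6),None,fx=6,fy=6,interpolation=2))
E
```

```text
t: 14.97
tool_pos: [0.6638, -0.0871, 0.0314]
tool_rot: [0.001, -3.141, -0.0]
contact_force: [0.1, -0.1, -1.8]
opening: 0.0657
[ 0.66378592 -0.08712571  0.03137876] [ 0.08307727 -0.09661557 -1.82961718]
```

View pics/a10.png

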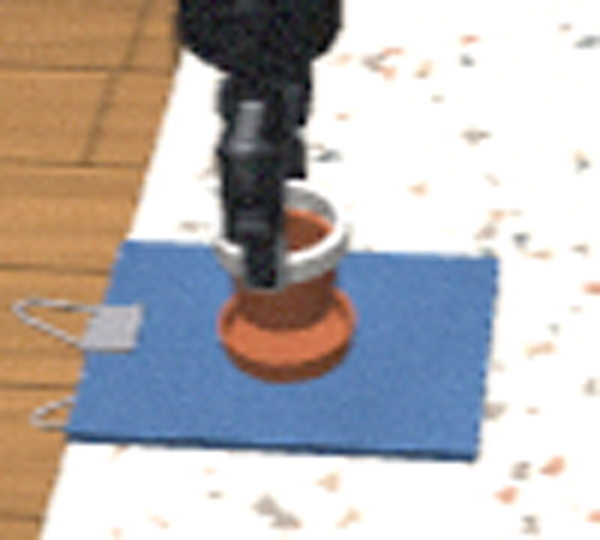

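```bash
python3 -m creep '[[85,0,0,8,0],[85,0,0,14,0],[85,0,0,18,0],[85,0,0,19,0],[85,0,0,19,0]]'; python3 -m creep '[[85,0,0,1.5,0],[85,0,0,1.5,0],[85,0,0,1.5,0]]'
```

```text
t: 15.43
tool_pos: [0.664, -0.0877, 0.0117]
tool_rot: [0.0, -3.141, -0.0]
contact_force: [-0.8, 1.3, -2.3]
opening: 0.066
t: 15.68
tool_pos: [0.6646, -0.0879, 0.0112]
tool_rot: [-0.0, 3.141, -0.0]
contact_force: [-1.8, -0.1, 2.7]
opening: 0.0661
```

```bash
python3 -m creep '[[40,0,0,0,0],[0,0,0,0,0],[0,0,0,0,0],[0,0,0,0,0],[0,0,0,-30,0],[0,0,0,-70,0],[0,0,0,-90,0],[0,198,-179,-90,0],[0,198,-179,-90,0],[0,198,-179,-90,0],[0,198,-179,-90,0],[0,198,-179,-90,0]]'; python3 -m creep '[[0,0,0,0,0],[0,0,0,0,0]]'; python3 -c "
from h import *
print(shift((.4665,-.267,.045)))
save('top','top12');save('side','side12')
locate('pot_mid',{'side':np.array((214,187)),'top':np.array((278,150))},.013)"
```

```text
t: 16.68
tool_pos: [0.5083, -0.2283, 0.1007]
tool_rot: [-0.001, 3.141, -0.001]
contact_force: [1.0, 0.1, 0.4]
opening: 0.0854
t: 16.85
tool_pos: [0.5085, -0.2288, 0.1007]
tool_rot: [0.005, 3.141, -0.0]
contact_force: [0.6, 0.7, -0.1]
opening: 0.0855
[ 41.9 -38.3  55.7]
pot_mid side [ 0.6638 -0.0871] area 442.0 473 0.9
pot_mid top [ 0.6633 -0.0883] area 493.0 483 0.6
pot_mid [ 0.6635 -0.088 ] res px [ 0.1 -0.2 -0.1 -0.1]
```

```bash
python3 -m creep '[[0,42,-38,0,0],[0,42,-38,0,0],[0,42,-38,30,0],[0,42,-38,45,0],[0,42,-38,45,0],[0,42,-38,45,0]]'
python3 - <<'E'
from h import *
print(shift((.4665,-.267,.0165)))
save('side','side13')
b=cv2.imread('pics/side13.png')[80:180,225:345]
cv2.imwrite('pics/a11.png',cv2.resize(cv2.convertScaleAbs(b,alpha=1.6),None,fx=5,fy=5,interpolation=2))
E
```

```text
t: 17.55
tool_pos: [0.4678, -0.2643, 0.0547]
tool_rot: [0.003, -3.14, -0.002]
contact_force: [0.5, -0.5, 0.6]
opening: 0.0855
[ 1.2 -2.7 38.2]
```

View pics/a11.png

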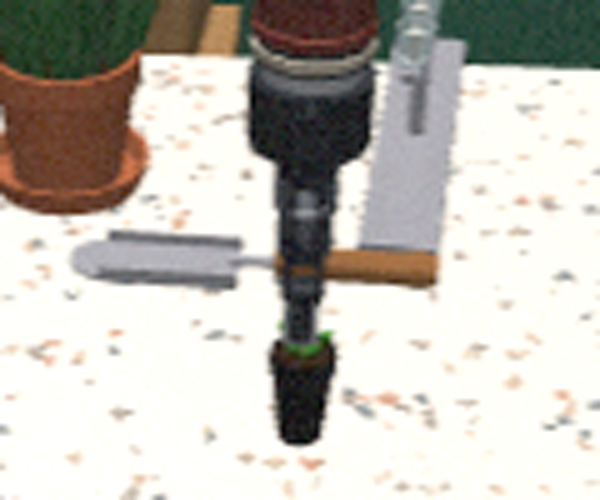

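The finger sits over the seedling: finger at crop x≈301, black pot at ≈302, i.e. pixel (285,150).

```bash
python3 -m creep '[[0,0.5,-2,15,0],[0,0.5,-2,30,0],[0,0.5,-2,38,0],[0,0.5,-2,38,0],[0,0.5,-2,38,0],[70,0.5,-2,38,0],[110,0.5,-2,38,0],[140,0.5,-2,38,0],[140,0.5,-2,38,0],[140,0.5,-2,38,0],[140,0.5,-2,38,0]]' 30; python3 tip.py 135 285
```

```text
t: 18.52
tool_pos: [0.468, -0.2678, 0.0187]
tool_rot: [-0.0, 3.14, -0.001]
contact_force: [0.1, 2.0, 5.0]
opening: 0.0424
[ 0.46795661 -0.26786818  0.01867437] 0.042346169959944904
[(135, 56, -5), (136, 73, -4), (137, 51, -3), (138, 31, -2), (139, 26, -1), (140, 30, -3), (141, 27, -3), (142, 27, -3), (143, 19, -2), (144, 22, -3), (145, 36, -3), (146, 45, -5), (147, 33, -4), (148, 21, 0), (149, 25, 0), (150, 33, -3), (151, 33, 1), (152, 39, -3), (153, 31, -3), (154, 36, -1), (155, 33, -1), (156, 45, -3), (157, 26, 0), (158, 18, -1), (159, 17, -1), (160, 13, 0)]
[(0, array([283.5, 168.9])), (0.01, array([283.6, 166.4])), (0.02, array([283.7, 164. ])), (0.03, array([283.9, 161.5]))]
```

```bash
python3 -m creep '[[150,0,0,-20,0],[150,0,0,-60,0],[150,0,0,-95,0],[150,-196,180,-95,0],[150,-196,180,-95,0],[150,-196,180,-95,0],[150,-196,180,-95,0],[150,-196,180,-95,0],[150,-196,180,-95,0],[150,-196,180,-95,0],[150,-196,180,-95,0],[150,-196,180,-95,0]]'; python3 -m creep '[[150,0,0,0,0],[150,0,0,0,0]]'; python3 -c "
from h import *
print(shift((.6645,-.0878,.0377)))"
```

```text
t: 19.57
tool_pos: [0.6628, -0.0868, 0.1113]
tool_rot: [0.003, -3.139, 0.0]
contact_force: [-0.4, -0.6, -1.1]
opening: 0.0425
t: 19.73
tool_pos: [0.6621, -0.0885, 0.1121]
tool_rot: [-0.002, -3.14, 0.0]
contact_force: [1.1, -0.3, -1.1]
opening: 0.0425
[-2.5  0.7 74.4]
```

```bash
python3 -m creep '[[150,-2,0.5,15,0],[150,-2,0.5,30,0],[150,-2,0.5,30,0],[150,-2,0.5,30,0]]'
python3 - <<'E'
from h import *
print(shift((.6645,-.0878,.0377)))
save('side','side14')
b=cv2.imread('pics/side14.png')[130:230,160:280]
cv2.imwrite('pics/a12.png',cv2.resize(cv2.convertScaleAbs(b,alpha=1.6),None,fx=5,fy=5,interpolation=2))
E
```

```text
t: 20.07
tool_pos: [0.663, -0.0869, 0.0795]
tool_rot: [-0.001, -3.137, -0.002]
contact_force: [0.9, -0.2, -0.7]
opening: 0.0424
[-1.7 -0.9 41.8]
```

View pics/a12.png

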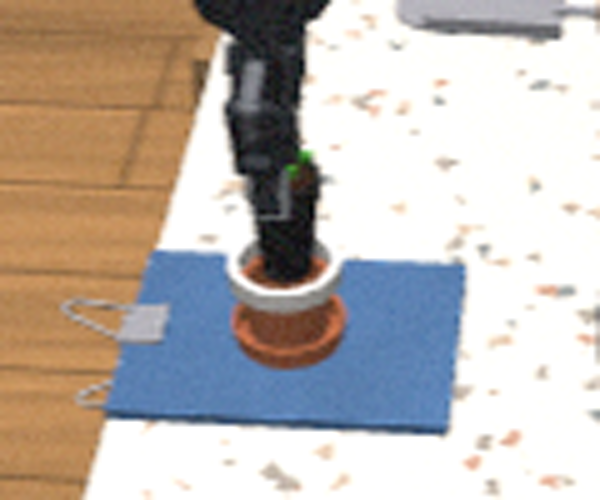

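The black pot's foot is centred in the clay pot's mouth, at crop (286,265) against a rim centre of (285,268). I'll lower it.

```bash
python3 -m creep '[[150,-1,-0.5,12,0],[150,-1,-0.5,24,0],[150,-1,-0.5,32,0],[150,-1,-0.5,37,0],[150,-1,-0.5,39,0],[150,-1,-0.5,39,0]]'; python3 -m creep '[[150,0,0,2,0],[150,0,0,2,0],[150,0,0,2,0]]'
```

```text
t: 20.62
tool_pos: [0.6655, -0.0872, 0.0424]
tool_rot: [0.0, -3.14, -0.001]
contact_force: [-1.2, -0.2, -1.8]
opening: 0.0428
t: 20.87
tool_pos: [0.6666, -0.0875, 0.0421]
tool_rot: [-0.0, 3.141, -0.0]
contact_force: [1.0, -0.5, 0.0]
opening: 0.0426
```

```bash
python3 -m creep '[[150,1,0,1,0],[150,1,0,2.5,0],[150,1,0,2.5,0],[150,1,0,2.5,0]]'; python3 -m creep '[[150,0,0,1.5,0],[150,0,0,1.5,0],[150,0,0,1.5,0]]'
```

```text
t: 21.2
tool_pos: [0.6651, -0.0875, 0.039]
tool_rot: [0.0, -3.141, -0.0]
contact_force: [-0.2, -0.2, -0.9]
opening: 0.0426
t: 21.45
tool_pos: [0.6654, -0.0875, 0.0378]
tool_rot: [-0.0, 3.141, -0.0]
contact_force: [-0.4, 0.1, 0.9]
opening: 0.0428
```

```bash
python3 -m creep '[[110,0,0,0,0],[60,0,0,0,0],[60,0,0,0,0],[60,0,0,-20,0],[60,0,0,-60,0],[60,0,0,-95,0],[60,236,307,-95,0],[60,236,307,-95,0],[60,236,307,-95,0],[60,236,307,-95,0],[60,236,307,-95,0],[60,236,307,-95,0]]'; python3 -m creep '[[60,0,0,0,0],[60,0,0,0,0]]'
python3 - <<'E'
from h import *
print(shift((.429,.2195,.06)))
save('top','top15');save('side','side15')
locate('seedling_mid',{'side':np.array((214,175)),'top':np.array((278,150))},.019)
locate('pot_mid',{'side':np.array((214,187)),'top':np.array((278,150))},.013)
a=cv2.imread('pics/top15.png')[120:200,240:320];b=cv2.imread('pics/side15.png')[140:220,180:260]
cv2.imwrite('pics/a13.png',np.hstack([cv2.resize(cv2.convertScaleAbs(x,alpha=1.6),(400,400),interpolation=2) for x in(a,b)]))
E
```

```text
t: 22.45
tool_pos: [0.5114, 0.1119, 0.1327]
tool_rot: [0.001, 3.141, 0.0]
contact_force: [1.1, 0.3, 0.4]
opening: 0.0654
t: 22.62
tool_pos: [0.5118, 0.1122, 0.1327]
tool_rot: [-0.006, 3.141, -0.0]
contact_force: [0.9, -0.5, 0.3]
opening: 0.0653
[ 82.4 107.6  72.7]
seedling_mid side [ 0.6673 -0.1033] area 226.0 307 0.49
seedling_mid top [ 0.6643 -0.0866] area 205.0 227 0.63
seedling_mid [ 0.6651 -0.0907] res px [ 0.2  2.7  1.5 -0.3]
pot_mid top [ 0.6634 -0.0911] area 292.0 483 0.66
pot_mid [ 0.6634 -0.0911] res px [0. 0.]
```

View pics/a13.png

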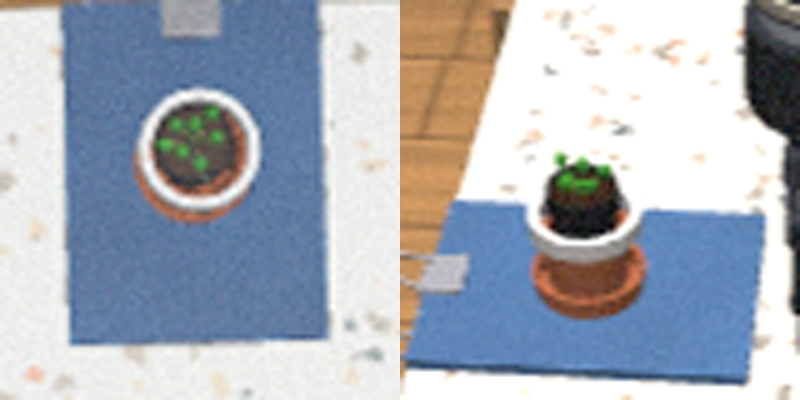

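The seedling stands upright inside the pot. In the top crop the black rim is at (196,147) and the white rim at (199,148), about 3 mm apart. Next is the cloche.

```bash
python3 -m creep '[[60,82,107,0,0],[60,82,107,0,0],[60,82,107,0,0],[60,82,107,0,0],[60,82,107,40,0],[60,82,107,60,0],[60,82,107,60,0],[60,82,107,60,0]]'
python3 - <<'E'
from h import *
print(shift((.429,.22,.032)),proj('side',(.6637,-.0875,.085)))
save('side','side16')
b=cv2.imread('pics/side16.png')[200:320,230:370]
cv2.imwrite('pics/a14.png',cv2.resize(cv2.convertScaleAbs(b,alpha=1.6),None,fx=4,fy=4,interpolation=2))
E
```

```text
t: 23.58
tool_pos: [0.4303, 0.2169, 0.0716]
tool_rot: [-0.001, -3.139, 0.002]
contact_force: [-0.3, -0.1, 0.9]
opening: 0.0657
[ 1.2  3.2 39.6] [215.83815705 175.51253911]
```

View pics/a14.png

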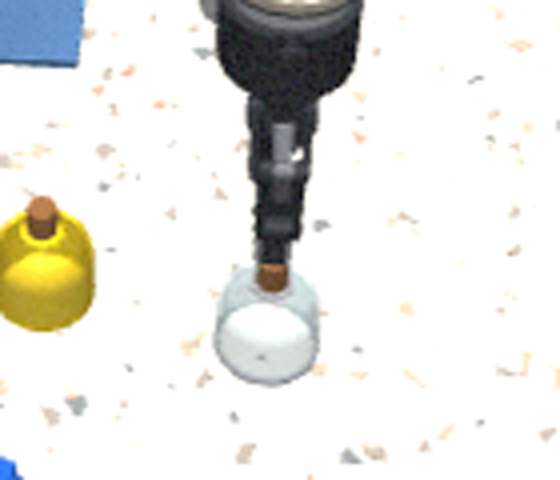

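The knob is at crop (273,278) and the fingers are centred on it. I'll descend and grip.

```bash
python3 -m creep '[[60,1,2.5,15,0],[60,1,2.5,30,0],[60,1,2.5,39,0],[60,1,2.5,39,0],[60,1,2.5,39,0],[120,1,2.5,39,0],[180,1,2.5,39,0],[215,1,2.5,39,0],[215,1,2.5,39,0],[215,1,2.5,39,0],[215,1,2.5,39,0],[215,1,2.5,39,0]]' 35; python3 -m creep '[[215,0,0,0,0],[215,0,0,0,0]]'; python3 tip.py 252 298
```

```text
t: 24.63
tool_pos: [0.4304, 0.2205, 0.0344]
tool_rot: [-0.0, 3.14, 0.001]
contact_force: [-0.9, 0.4, 4.6]
opening: 0.0179
t: 24.8
tool_pos: [0.4304, 0.2205, 0.0345]
tool_rot: [-0.0, 3.14, 0.001]
contact_force: [-0.1, 0.1, 5.1]
opening: 0.0176
[0.43040189 0.22051775 0.03443679] 0.01822085670464864
[(252, 83, -5), (253, 80, -4), (254, 79, -5), (255, 88, -6), (256, 95, -6), (257, 73, -5), (258, 95, -6), (259, 77, -6), (260, 55, -4), (261, 42, -2), (262, 34, -1), (263, 38, -4), (264, 26, -5), (265, 31, -2), (266, 26, -4), (267, 36, -2), (268, 32, -2), (269, 38, -5), (270, 37, -5), (271, 33, -4), (272, 59, 24), (273, 110, 3), (274, 113, -4), (275, 130, -3), (276, 151, 4), (277, 177, 11)]
[(0, array([295. , 287.4])), (0.01, array([295.2, 284.8])), (0.02, array([295.5, 282.2])), (0.03, array([295.7, 279.5]))]
```

```bash
python3 -m creep '[[220,0,0,-15,0],[220,0,0,-50,0],[220,0,0,-90,0],[220,0,0,-130,0],[220,-234,-308,-130,0],[220,-234,-308,-130,0],[220,-234,-308,-130,0],[220,-234,-308,-130,0],[220,-234,-308,-130,0],[220,-234,-308,-130,0],[220,-234,-308,-130,0],[220,-234,-308,-130,0]]' 45; python3 -c "
from h import *
print(shift((.6645,-.0878,.0994)))"
```

```text
t: 25.85
tool_pos: [0.6316, -0.0471, 0.1619]
tool_rot: [-0.0, -3.139, -0.001]
contact_force: [0.4, 1.5, -1.6]
opening: 0.0172
[-33.1 -40.8  62.4]
```

```bash
python3 -m creep '[[220,-32,-40,0,0],[220,-32,-40,0,0],[220,-32,-40,0,0],[220,-32,-40,10,0],[220,-32,-40,20,0],[220,-32,-40,20,0],[220,-32,-40,20,0]]'
python3 - <<'E'
from h import *
print(shift((.6645,-.0878,.0994)))
save('side','side17')
b=cv2.imread('pics/side17.png')[120:220,160:280]
cv2.imwrite('pics/a15.png',cv2.resize(cv2.convertScaleAbs(b,alpha=1.6),None,fx=5,fy=5,interpolation=2))
E
```

```text
t: 26.43
tool_pos: [0.6616, -0.0835, 0.1414]
tool_rot: [0.003, -3.138, -0.002]
contact_force: [-0.2, 0.2, -1.4]
opening: 0.0173
[-3.  -4.4 42. ]
```

View pics/a15.png

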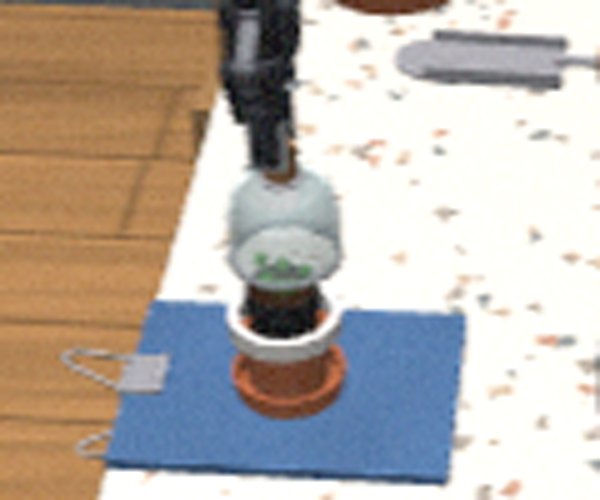

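```bash
python3 -m creep '[[220,-3,-3,10,0],[220,-3,-3,22,0],[220,-3,-3,32,0],[220,-3,-3,34,0],[220,-3,-3,34,0],[220,-3,-3,34,0]]'; python3 -c "
from h import *
print(shift((.6645,-.0878,.0994)))"
```

```text
t: 26.98
tool_pos: [0.6662, -0.0881, 0.109]
tool_rot: [0.0, -3.141, -0.0]
contact_force: [0.1, -0.6, -1.6]
opening: 0.0176
[1.7 0.3 9.6]
```

```bash
python3 -m creep '[[220,1,0,3,0],[220,1,0,6,0],[220,1,0,8,0],[220,1,0,8.5,0],[220,1,0,8.5,0],[220,1,0,8.5,0]]'; python3 -m creep '[[220,0,0,1,0],[220,0,0,1,0],[220,0,0,1,0]]'
```

```text
t: 27.48
tool_pos: [0.6655, -0.0882, 0.1011]
tool_rot: [-0.0, 3.142, -0.0]
contact_force: [0.7, 0.4, -1.7]
opening: 0.0174
t: 27.73
tool_pos: [0.6655, -0.0882, 0.1001]
tool_rot: [0.0, -3.142, -0.0]
contact_force: [-0.8, -1.1, -2.1]
opening: 0.017
```

```bash
python3 -m creep '[[220,0,0,1,0],[220,0,0,1,0],[220,0,0,1,0]]'; python3 -m creep '[[220,0,0,0.8,0],[220,0,0,0.8,0],[220,0,0,0.8,0]]'
```

```text
t: 27.98
tool_pos: [0.6658, -0.0882, 0.0996]
tool_rot: [-0.0, 3.141, -0.0]
contact_force: [-0.3, -0.9, 0.6]
opening: 0.0176
t: 28.23
tool_pos: [0.6662, -0.0883, 0.0996]
tool_rot: [-0.0, 3.14, -0.0]
contact_force: [-2.0, 0.3, 5.9]
opening: 0.0172
```

Contact at the expected height. I'll release, lift straight up and back off.

```bash
python3 -m creep '[[180,0,0,-0.8,0],[130,0,0,-0.8,0],[100,0,0,-0.8,0],[100,0,0,-0.8,0],[100,0,0,-20,0],[100,0,0,-50,0],[100,0,0,-80,0],[100,150,200,-80,0],[100,150,200,-80,0],[100,150,200,-80,0],[100,150,200,-80,0],[100,150,200,-80,0]]'; python3 -m creep '[[100,50,80,0,0],[100,50,80,0,0],[100,50,80,0,0],[100,50,80,0,0],[100,50,80,0,0],[100,50,80,0,0]]'
python3 - <<'E'
from h import *
save('top','top18');save('side','side18')
locate('cloche_knob',{'side':np.array((214,165)),'top':np.array((280,148))},.065)
locate('pot_mid',{'side':np.array((214,187)),'top':np.array((278,150))},.013)
locate('tin_mid',{'side':np.array((290,196)),'top':np.array((283,227))})
for n in('top','side'):
    print(n,[[(np.round(b['rect']),round(b['conf'],2)) for b in ctrl.boxes_of(n,l)][:1] for l in('dreidel_blue_mid','dreidel_yellow_mid','trowel_mid')])
a=cv2.imread('pics/top18.png')[110:210,230:330];b=cv2.imread('pics/side18.png')[120:220,170:270]
cv2.imwrite('pics/a16.png',np.hstack([cv2.resize(cv2.convertScaleAbs(x,alpha=1.6),(400,400),interpolation=2) for x in(a,b)]))
E
```

```text
t: 29.23
tool_pos: [0.539, 0.0796, 0.1779]
tool_rot: [-0.001, -3.141, -0.0]
contact_force: [0.5, 0.3, -0.1]
opening: 0.0522
t: 29.73
tool_pos: [0.4911, 0.1576, 0.1782]
tool_rot: [0.001, 3.141, -0.001]
contact_force: [0.0, -0.8, -0.3]
opening: 0.052
cloche_knob side [ 0.6643 -0.0833] area 491.0 546 0.79
cloche_knob top [ 0.6645 -0.0903] area 511.0 516 0.66
cloche_knob [ 0.6647 -0.0885] res px [ 0.1 -1.1 -0.7 -0. ]
pot_mid side [ 0.6584 -0.0605] area 193.0 489 0.49
pot_mid [ 0.6584 -0.0605] res px [0. 0.]
tin_mid side [ 0.4509 -0.0899] area 408.0 455 0.85
tin_mid top [ 0.4511 -0.0937] area 381.0 394 0.58
tin_mid [ 0.451  -0.0926] res px [-0.  -0.6 -0.4  0.1]
top [[(array([122., 174.,  16.,  16.]), 0.6)], [], [(array([401., 157.,  16.,  96.]), 0.93)]]
side [[(array([212., 312.,  25.,  21.]), 0.69)], [(array([278., 331.,  27.,  21.]), 0.55)], [(array([240., 125.,  74.,  11.]), 0.65)]]
```

```bash
python3 -c "
from h import *
print(ctrl.finish_job())"
```

```text
the job is handed in; nothing more can be done
None
```

I built the stack on the blue tile in the order asked – saucer, clay pot, seedling, clear cloche – and handed the job in at about 30 s of the 112 s allowed. The hand-in gives no verdict, so the results below are my own checks.

**Centring (from the camera fits):**

| Piece | Measured centre (x, y in m) | Offset from the piece below |
|---|---|---|
| Saucer | 0.6635, −0.088 | about 2–3 mm from the tile middle (top view 0.6612, −0.0885) |
| Clay pot | 0.6635, −0.088 | 2 mm or less from the saucer |
| Seedling (top view) | 0.664, −0.087 | about 2 mm from the clay pot; it looked upright |
| Cloche | 0.6647, −0.0885 | about 1 mm from the clay pot |

Contact was felt when setting down the saucer, clay pot and cloche. The cloche met the clay rim at the expected height. The black pot was let go on its height reading, with only a faint rise in force.

**Bystanders:** the tin measured within 1 mm of where it began. The detected boxes for the trowel and blue dreidel were within about 3 px, and so was the yellow dreidel's, though it was only found in the side view at the end.

**Checks that failed or disagreed:**
- **Finger height:** the finger tips stood about 30 mm higher than the stated tool position implied. My first try at closing on the saucer passed above it without touching. I corrected every later height for this.
- **Side camera:** it read y about 5 mm more to the left (+y) than the top camera. Its seedling fit after placing was about 16 mm off, and its final clay pot fit was no use because the cloche partly hid the pot.
- **Last picture:** it could not be viewed because the picture limit was reached. The final cloche check rests on the network fits only, and how upright it stands was not seen directly.

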